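# Stow the transmitting tubes in the tester's locking drawer

## Task

Put every squat ceramic transmitting tube that stands on the counter away in the tester's drawer: turn the lock knob clockwise until it clicks past its detent, pull the drawer out almost fully by its handle, and set the tubes down gently inside, standing upright. Then push the drawer fully home and turn the knob back until it clicks into the locked position; the knob must stay unlocked whenever the drawer is out. Leave the amber glass tube and the socket wrench where they are.

Things in the scene. Friction and masses are not known exactly. Their poses are not given: they have to be found in the camera images.
- knob_grip (a point): Lock knob on top of the olive drab tester (tester case 300 wide, 220 deep, 100 high), near its front edge on the left as seen from the robot: a black disc 48 mm across with a bar grip 56 long, 14 wide, 26 high standing on it. This point is on the turning axis at mid-height of the bar (127 above the counter); the bar's top is 13 above it, the disc's top 13 below. z is up; y runs along the bar and turns with it.
- lock_knob (a joint): Turn of the lock knob in rad, clockwise from above: 0 locked (bar along the tester's width), 1.3 unlocked (hard stops at both). An over-centre spring resists with up to about 0.2 N m before mid-turn (0.65); beyond it the knob snaps on by itself to the other end. Works the same way back. Turning it needs the bar gripped firmly (40 N or more).
- drawer (a joint): How far the drawer is pulled out, in m: 0 fully home, 0.14 fully out (stop). Slides with about 2 N of friction, stays where it is left.
- drawer_handle (a point): Middle of the drawer's steel bar handle: a round bar 10 mm thick, 110 long, level, 75 above the counter and 42 in front of the drawer's front face (25 below the tester's top). Moves with the drawer. x points into the tester (the drawer opens along -x), y along the bar, z up.
- drawer_floor (a point): Centre of the drawer's inner floor, on its surface, 12 above the counter; moves with the drawer, axes as the handle's (x into the tester). The inner space is 143 along x and 270 along y, with side and back walls 36 above the floor and 4 thick; the front panel is 78 above the floor, 10 thick. This point is 126 behind the handle. With the drawer fully out, the rearmost 15 mm of it is still under the tester's top.
- tube0_c (a point): Squat transmitting tube, 38 mm across, 46 high, about 0.12 kg: white ceramic base, stack of dark bare-metal cooling fins on top. This point is its centre, 23 above its foot; z is its own axis, up when it stands. May be absent.
- tube1_c (a point): Squat transmitting tube, 38 mm across, 46 high, about 0.12 kg: white ceramic base, stack of dark bare-metal cooling fins on top. This point is its centre, 23 above its foot; z is its own axis, up when it stands. May be absent.
- tube2_c (a point): Squat transmitting tube, 38 mm across, 46 high, about 0.12 kg: white ceramic base, stack of dark bare-metal cooling fins on top. This point is its centre, 23 above its foot; z is its own axis, up when it stands. May be absent.
- tube3_c (a point): Squat transmitting tube, 38 mm across, 46 high, about 0.12 kg: white ceramic base, stack of dark bare-metal cooling fins on top. This point is its centre, 23 above its foot; z is its own axis, up when it stands. May be absent.
- tube4_c (a point): Squat transmitting tube, 38 mm across, 46 high, about 0.12 kg: white ceramic base, stack of dark bare-metal cooling fins on top. This point is its centre, 23 above its foot; z is its own axis, up when it stands. May be absent.
- amber_tube: Bystander: tall amber glass tube on a black base, 38 across, 90 high, standing; origin at its foot. Leave alone.
- socket_wrench: Bystander: steel socket wrench with a black grip, about 205 long along its x, 30 high, lying; origin under its middle. Leave alone.
There are look-alikes about, which are no part of the job. Leave any green look-alike of the part that bears tube0_c alone.

How it is judged:
By the outcome, as a careful person would: the job done as asked, in the order asked, and still so for the second after the job is handed in, with the robot touching nothing.
Of tube0, tube1, tube2, tube3, tube4 only 3 to 5 are there at a start; the rules pass over those that are not, and their reading is None.
At some moment in a run one of tube0, tube1, tube2, tube3, tube4 may be knocked a few centimetres aside while the robot is not near it.
It also fails if it takes over 210 s, if anything falls off the work surface, if the arm or the gripper's body presses on something with over 40 N, if the wrist force passes 120 N, or if a joint passes its speed limit or range.

## Robot

A 7-joint arm with a two-finger parallel gripper is mounted at the origin on the work surface. World frame = base frame: x ahead of the robot, y to its left, z up, the work surface at z = 0. Lengths are in m, angles in rad, forces in N, time in s.
With the tool pointing down it reaches from about 0.4 to 0.875 m from the base axis. Payload 19.3 kg.
Tool frame: the origin (TCP) lies at the very end of the fingers, on their centre line; the grasp point (between the pads) lies 19 mm behind it; z points along the fingers, y is the line along which they close (so a half turn about z gives the same grasp; the last joint's range is limited). The gripper opens to 85 mm and grips with 20 to 120 N. Pads are 22 mm wide; open, the fingers measure 114 mm over their backs; the gripper's body (76 mm by 85 mm) begins 54 mm behind the grasp point. The pads swing forward as they close: fully open they stand 13 mm farther back than shut.
Start: joints at [-1.395, 0.521, -0.036, 1.599, 0.021, 1.021, -0.113], TCP at [0.152, 0.606, 0.231] pointing down, gripper open.
Joint ranges: [-2.91, 2.91], [-0.3, 2.13], [-1.5, 1.42], [0.17, 2.43], [-1.26, 4.41], [0.16, 1.93], [-2.52, 2.52]. Speed limits (rad/s): [1.89, 1.89, 2.39, 2.39, 3.01, 3.01, 3.01].

## Interface

Orientations are given as [roll, pitch, yaw] about the fixed x, y, z axes, in that order (R = Rz(yaw) Ry(pitch) Rx(roll)).
In Python, from workcell import bot gives the robot as it stands.
- The arm moves only by the tool jog_arm, never from a script. Its argument "motion" is a list of rows, each a list of 5 numbers: the shift along the tool's x, y, z scaled (see below), then the turn about the tool's z scaled (see below), then the opening, from 0 (shut) to 1 (fully open). A call has 1 to 12 rows; each row shifts and turns the commanded pose from where the row before left it, along the tool's axes as they then stand; what a row does not reach is not made up. The controller multiplies each number of a shift by 30 mm and each number of a turn by 0.08 rad. A row lasts 1/10 s, in which the tool goes at most 50 mm and 8.59 degrees, less where a joint would pass 70% of its speed; a pose out of reach is approached as far as the arm can. A call with a number of a shift or a turn outside -1 to 1 is refused whole. A call with a gripper value outside its range is refused whole. The fingers move at their own pace and stop on an object; "newtons" is the grip in N (left out, the last holds). Time passes only in rows, so rows that do not move let the fingers close. It gives the time, the measured TCP pose, the force, the opening and the grip force at its end, in the units of the state.
- bot.observe(): the state, without advancing time (a new reading comes with each control period).
- bot.grab_frame(name): name is "side" or "top" or "wrist"; returns a dict with "pixels" (400x640x3 uint8, red, green, blue), "fovy" (degrees; the focal length in pixels is half the picture's height over the tangent of half this angle, whatever the lens; pixels are square), "cx", "cy" (the principal point, pixels), "rvec" (rotation vector, rad) and "tvec" (3), from world to camera coordinates, as OpenCV has them; the wrist camera has in their place "mount" (4x4, takes a point from camera to tool coordinates, whose origin is the TCP and whose axes are the flange's). Camera axes: x right, y down, z forward; pixel columns grow to the right and rows downward; lengths in m; the calibration is good to about 2 mm. A picture is of the moment at which its call begins: read the wrist's pose just before it. There is no depth.
- bot.job_done(): hands the job in; it is judged then, once.
The state is a dict: "clock": time; "qpos": joint angles; "qd": joint speeds; "joint_efforts": joint torques, N m; "position": TCP position; "tool_rot": TCP orientation; "force": force on the tool from outside, world axes, zero at the start; "moment": the same for the moment, N m; "grip_width": finger opening in m; "finger_force": force on a finger pad.
Only numpy, scipy, OpenCV 4.12 (cv2) and the standard library are available. Lean on these libraries where they do the work, as an engineer would, in place of code of your own. Each camera call takes 0.05 s, during which the arm holds its last target. There are 200 camera calls.

## Working session

There is one attempt and no reset: what is moved stays moved. The work goes in short steps, Python scripts to look and compute and a tool call to move; the robot and the scene stay as the last step left them, time stands still between calls to the robot, and variables do not carry over. Pictures are saved under pics/ and viewed, at most 14 in all, crops included, and the job is handed in when it is done.

Besides the shell and the picture viewer there is one more tool, called after "Request:" as name(argument=value, ...), one argument or row to a line, values as JSON. jog_arm: Moves the arm, as the interface text tells. Shifts and turns lie within -1 to 1; 1 stands for 30 mm of shift or 0.08 rad of turn. Its arguments: {"type":"object","properties":{"motion":{"type":"array","items":{"type":"array","items":{"type":"number"}}},"newtons":{"type":"number"}},"required":["motion"]}

```bash
mkdir -p pics
cat > h.py <<'E'
import numpy as np, cv2
from workcell import bot
from scipy.spatial.transform import Rotation as R
def grab(name,fn=None):
    s=bot.observe(); f=bot.grab_frame(name)
    if fn: cv2.imwrite('pics/'+fn,f['pixels'][:,:,::-1])
    F=200/np.tan(np.radians(f['fovy'])/2); f['K']=np.array([[F,0,f['cx']],[0,F,f['cy']],[0,0,1]])
    if 'mount' in f:
        T=np.eye(4); T[:3,:3]=R.from_euler('xyz',s['tool_rot']).as_matrix(); T[:3,3]=s['position']
        C=T@np.array(f['mount'])
    else:
        C=np.eye(4); r=cv2.Rodrigues(np.array(f['rvec'],float))[0]; C[:3,:3]=r.T; C[:3,3]=-r.T@np.array(f['tvec'],float).ravel()
    f['C']=C; return f
def ray(f,u,v,z):
    d=f['C'][:3,:3]@np.linalg.inv(f['K'])@[u,v,1]; o=f['C'][:3,3]
    return o+d*(z-o[2])/d[2]
def proj(f,p):
    q=np.linalg.inv(f['C'])@np.append(p,1); q=f['K']@q[:3]; return q[:2]/q[2]
E
python3 - <<'E'
from h import *
s=bot.observe(); print(s)
for n in('top','side','wrist'):
    f=grab(n,n+'0.png'); print(n,f['fovy'],f['C'].round(3).tolist(), [k for k in f])
E
```

```text
{'clock': 0.0, 'qpos': array([-1.39521072,  0.52201555, -0.03631725,  1.60001029,  0.02118798,
        1.02108364, -0.11280681]), 'qd': array([-0.00106171, -0.00061915,  0.00057815,  0.00075077,  0.00114177,
        0.00036098,  0.00087077]), 'joint_efforts': array([ 1.33226395e-04, -9.27079225e+01,  1.98021948e+00, -3.69944894e+01,
        1.79792679e-02,  7.92672479e-03, -4.22564085e-06]), 'position': array([0.1520303 , 0.60588007, 0.23072406]), 'tool_rot': array([-3.14046289e+00,  7.53925601e-05,  2.89577526e+00]), 'force': array([-0.14726662, -0.03761584, -0.24771389]), 'moment': array([-0.00096262,  0.00742608, -0.04665853]), 'finger_force': 0.0, 'grip_width': 0.08539874500879796}
top 48.15460383311622 [[0.017, -0.998, 0.054, 0.478], [-1.0, -0.018, -0.007, 0.011], [0.008, -0.054, -0.998, 1.216], [0.0, 0.0, 0.0, 1.0]] ['pixels', 'fovy', 'cx', 'cy', 'rvec', 'tvec', 'K', 'C']
side 43.62604670149578 [[0.782, -0.377, 0.496, -0.241], [-0.623, -0.454, 0.637, -0.984], [-0.015, -0.807, -0.59, 1.01], [0.0, 0.0, 0.0, 1.0]] ['pixels', 'fovy', 'cx', 'cy', 'rvec', 'tvec', 'K', 'C']
wrist 62.15145964079698 [[0.243, 0.919, 0.311, 0.071], [0.97, -0.23, -0.078, 0.626], [-0.0, 0.321, -0.947, 0.374], [0.0, 0.0, 0.0, 1.0]] ['pixels', 'fovy', 'cx', 'cy', 'mount', 'K', 'C']
```

View pics/top0.png

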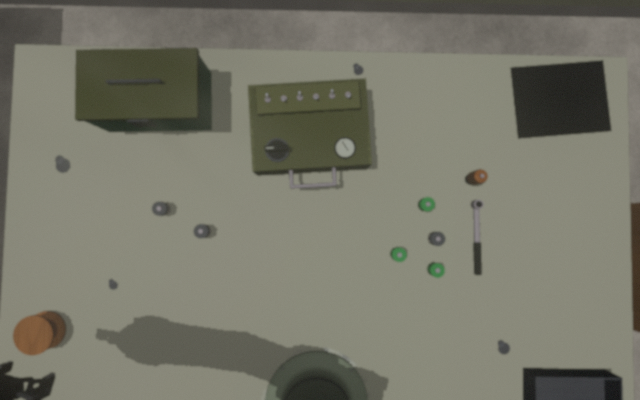

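View pics/side0.png

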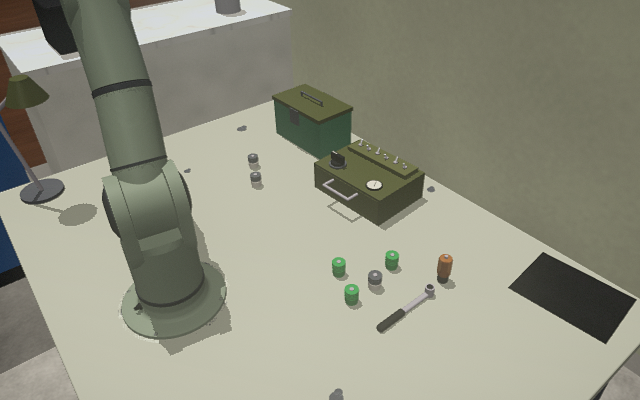

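Run:
```python
import cv2,numpy as np
t=cv2.imread('pics/top0.png');s=cv2.imread('pics/side0.png')
c=lambda im,u,v:cv2.resize(im[max(0,v-24):v+24,u-32:u+32],(256,192),interpolation=3)
a=[c(t,62,163),c(t,182,220),c(t,113,285),c(t,437,238),c(t,504,347),c(s,241,128),c(s,255,168),c(s,431,189),c(s,187,171)]
g=np.vstack([np.hstack(a[i:i+3]) for i in(0,3,6)])
cv2.imwrite('pics/crop.png',g)
t=cv2.resize(t[70:200,235:385],None,fx=5,fy=4.6,interpolation=3); cv2.imwrite('pics/crop2.png',t)
```

```text
(no output)
```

View pics/crop.png

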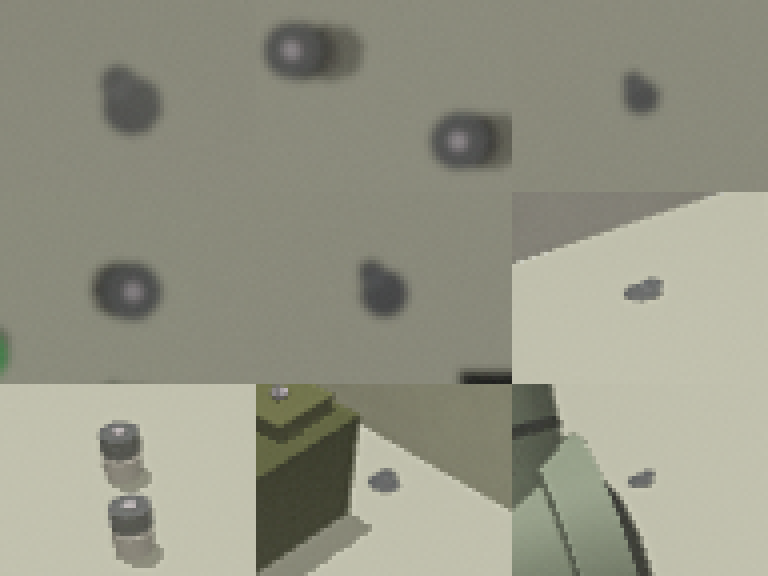

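View pics/crop2.png

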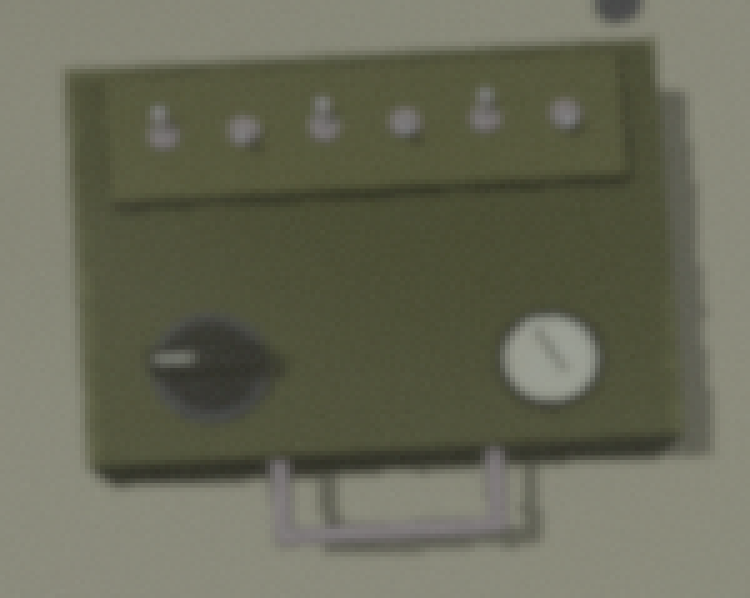

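Run:
```python
from h import *
f=grab('top')
c=lambda x,y:(235+x/5,70+y/4.6)
for n,p,z in [('FL',c(92,463),.1),('FR',c(683,440),.1),('BL',c(66,70),.1),('BR',c(653,40),.1),('knob',c(209,368),.114),('hL',c(285,537),.08),('hR',c(505,521),.08)]:
    print(n,ray(f,*p,z).round(4))
hsv=cv2.cvtColor(f['pixels'],cv2.COLOR_RGB2HSV); 
g=cv2.cvtColor(f['pixels'],cv2.COLOR_RGB2GRAY)
for u,v in((160,209),(202,231),(437,238)):
    w=(g[v-14:v+15,u-16:u+17]<85).astype(np.uint8)
    n,l,st,ce=cv2.connectedComponentsWithStats(w)
    i=1+np.argmax(st[1:,4]); p=ce[i]+[u-16,v-14]; print(st[i],p,ray(f,*p,.036).round(4))
s=bot.observe();print(R.from_euler('xyz',s['tool_rot']).as_matrix().round(3).tolist())
```

```text
FL [0.6041 0.1659 0.1   ]
FR [ 0.6221 -0.1299  0.1   ]
BL [0.8207 0.1845 0.1   ]
BR [ 0.8435 -0.1123  0.1   ]
knob [0.655  0.1073 0.114 ]
hL [0.5671 0.0696 0.08  ]
hR [ 0.578  -0.0422  0.08  ]
[15  8 11 12 86] [164.73255814 208.63953488] [0.5068 0.4049 0.036 ]
[  9   9  16  11 101] [204.11881188 230.87128713] [0.4503 0.2998 0.036 ]
[  8   9  15  12 107] [435.23364486 238.03738318] [ 0.4419 -0.3078  0.036 ]
[[-0.97, 0.243, -0.0], [0.243, 0.97, -0.001], [-0.0, -0.001, -1.0]]
```

Request:
jog_arm(
  motion=[
    [0, 0, 0, 1, 1],
    [0, 0, 0, 1, 1],
    [0, 0, 0, 1, 1],
    [0, 0, 0, 1, 1],
    [0, 0, 0, 1, 1],
    [0, 0, 0, 1, 1],
    [0, 0, 0, 1, 1],
    [0, 0, 0, 1, 1],
    [0, 0, 0, 1, 1],
    [0, 0, 0, 1, 1],
    [0, 0, 0, 1, 1],
    [0, 0, 0, 1, 1],
  ],
)

```text
clock: 1.4
position: [0.1521, 0.6061, 0.2311]
tool_rot: [-3.141, 0.0, 1.932]
force: [-0.1, -0.3, 0.4]
grip_width: 0.0851
finger_force: 0.0
```

Request:
jog_arm(
  motion=[
    [0, 0, 0, 0.9, 1],
    [0, 0, 0, 0.9, 1],
    [0, 0, 0, 0.9, 1],
    [0, 0, 0, 0.9, 1],
    [-1, 0.84, 0, 0, 1],
    [-1, 0.84, 0, 0, 1],
    [-1, 0.84, 0, 0, 1],
    [-1, 0.84, 0, 0, 1],
    [-1, 0.84, 0, 0, 1],
    [-1, 0.84, 0, 0, 1],
    [-1, 0.84, 0, 0, 1],
    [-1, 0.84, 0, 0, 1],
  ],
)

```text
clock: 2.6
position: [0.3724, 0.3811, 0.2314]
tool_rot: [-3.142, -0.0, 1.648]
force: [0.7, 0.9, -0.8]
grip_width: 0.0854
finger_force: 0.0
```

Request:
jog_arm(
  motion=[
    [-1, 0.84, 0, 0, 1],
    [-1, 0.84, 0, 0, 1],
    [-1, 0.84, 0, 0, 1],
    [-1, 0.84, 0, 0, 1],
    [-1, 0.84, 0, 0, 1],
    [-1, 0.84, 0, 0, 1],
    [-1, 0.84, 0, 0, 1],
    [-1, 0.84, 0, 0, 1],
    [-1, 0.84, 0, 0, 1],
    [-0.9, 0.7, 0, 0, 1],
    [0, 0, 0, 0, 1],
    [0, 0, 0, 0, 1],
  ],
)

```text
clock: 3.8
position: [0.6415, 0.1047, 0.2308]
tool_rot: [-3.141, 0.0, 1.646]
force: [0.1, 0.6, 0.7]
grip_width: 0.0854
finger_force: 0.0
```

Run:
```python
from h import *
s=bot.observe();print(s['position'],s['tool_rot'],s['qpos'].round(2))
f=grab('wrist','w1.png')
for p in((.655,.107,.114),(.5725,.0137,.08)): print(proj(f,p))
f=grab('top','top1.png')
```

```text
[0.64147413 0.10469641 0.23083103] [-3.14088014e+00  1.48176286e-04  1.64643447e+00] [-0.49  0.59  0.37  1.54 -0.24  1.05  0.02]
[332.87188414 192.60500499]
[240.45991132 265.21731281]
```

View pics/w1.png

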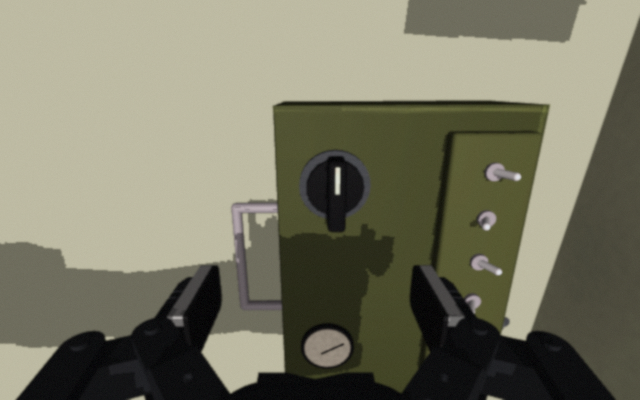

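Run:
```python
from h import *
f=grab('wrist')
for n,u,v,z in(('disc',335,186,.114),('barA',337,156,.140),('barB',337,229,.120),('slotA',337.5,167,.14),('slotB',338,195,.14),('FL',276,106,.1),('F2',282.5,300,.1),('hL',237,206,.08),('hR',245,307,.08)): print(n,ray(f,u,v,z).round(4))
s=bot.observe();p=s['position'];print(proj(f,p),proj(f,p-[0,0,.116]))
g=cv2.cvtColor(f['pixels'],cv2.COLOR_RGB2GRAY); print(g[215,310:360]); print(g[175,300:375])
```

```text
disc [0.6557 0.1144 0.114 ]
barA [0.6528 0.144  0.14  ]
barB [0.6605 0.0791 0.12  ]
slotA [0.6539 0.1361 0.14  ]
slotB [0.6564 0.115  0.14  ]
FL [0.6036 0.1726 0.1   ]
F2 [ 0.6173 -0.0081  0.1   ]
hL [0.5685 0.078  0.08  ]
hR [ 0.5772 -0.0342  0.08  ]
[316.64403699 266.18036903] [316.18716961 194.25388689]
[73 73 72 73 72 72 70 73 72 71 69 67 62 59 53 42 28 17  6 12 15 20 21 25
 19 20 24 23 21 21 20 18 22 18 19 26 41 59 64 70 69 72 73 74 73 73 72 75
 74 74]
[ 74  67  67  71  73  75  73  72  73  64  47  29  20  22  25  24  26  21
  25  26  28  25  23  29  23  24  24  17  11  13  19  22  23  28  43  92
 158 205 213 193 138  71  30  24  22  19  17  20  19  25  25  23  25  24
  23  26  24  24  25  34  49  63  72  76  75  75  75  74  76  73  73  74
  75  74  74]
```

Request:
jog_arm(
  motion=[
    [0.2, 0.5, 0.4, 0, 0.5],
    [0, 0, 1, 0, 0.5],
    [0, 0, 1, 0, 0.5],
    [0, 0, 0.7, 0, 0.5],
    [0, 0, 0.35, 0, 0.5],
    [0, 0, 0.3, 0, 0.5],
    [0, 0, 0, 0, 0.5],
  ],
)

```text
clock: 4.65
position: [0.6557, 0.1129, 0.1185]
tool_rot: [-3.141, 0.0, 1.648]
force: [0.5, -0.2, 0.8]
grip_width: 0.0427
finger_force: 0.0
```

Request:
jog_arm(
  motion=[
    [0, 0, 0, 0, 0],
    [0, 0, 0, 0, 0],
    [0, 0, 0, 0, 0],
    [0, 0, 0, 0, 0],
    [0, 0, 0, 0, 0],
    [0, 0, 0, 0, 0],
    [0, 0, 0, 0, 0],
    [0, 0, 0, 0, 0],
  ],
  newtons=60,
)

```text
clock: 5.45
position: [0.6568, 0.1126, 0.1201]
tool_rot: [3.139, -0.0, 1.648]
force: [1.2, 0.5, 6.8]
grip_width: 0.0131
finger_force: 60.1
```

Request:
jog_arm(
  motion=[
    [0, 0, -0.07, 0.5, 0],
    [0, 0, 0, 0.8, 0],
    [0, 0, 0, 0.8, 0],
    [0, 0, 0, 0.8, 0],
    [0, 0, 0, 0.8, 0],
    [0, 0, 0, 0.8, 0],
  ],
  newtons=60,
)

```text
clock: 6.05
position: [0.6573, 0.1126, 0.1203]
tool_rot: [3.139, -0.0, 1.285]
force: [18.5, 2.2, -25.1]
grip_width: 0.0128
finger_force: 61.4
```

Request:
jog_arm(
  motion=[
    [0, 0, 0, 0.8, 0],
    [0, 0, 0, 0.8, 0],
    [0, 0, 0, 0.8, 0],
    [0, 0, 0, 0.8, 0],
    [0, 0, 0, 0.8, 0],
    [0, 0, 0, 0.8, 0],
    [0, 0, 0, 0.8, 0],
    [0, 0, 0, 0.8, 0],
    [0, 0, 0, 0.8, 0],
    [0, 0, 0, 0.8, 0],
    [0, 0, 0, 0.8, 0],
    [0, 0, 0, 0.8, 0],
  ],
)

```text
clock: 7.25
position: [0.6584, 0.1118, 0.1203]
tool_rot: [3.137, -0.004, 0.517]
force: [26.5, -4.0, -32.1]
grip_width: 0.0127
finger_force: 60.3
```

Request:
jog_arm(
  motion=[
    [0, 0, 0, 0.8, 0],
    [0, 0, 0, 0.8, 0],
    [0, 0, 0, 0.5, 0],
    [0, 0, 0, 0, 0],
  ],
)

```text
clock: 7.65
position: [0.6584, 0.1115, 0.1203]
tool_rot: [3.138, -0.004, 0.35]
force: [27.1, -6.0, -31.4]
grip_width: 0.0127
finger_force: 60.4
```

Request:
jog_arm(
  motion=[
    [0, 0, 0, 0, 0.5],
    [0, 0, 0, 0, 0.5],
    [0, 0, 0, 0, 0.5],
    [0, 0, 0, 0, 0.5],
    [0, 0, -0.5, 0, 0.5],
    [0, 0, -1, 0, 0.5],
    [0, 0, -1, 0, 0.5],
    [0, 0, -1, 0, 0.5],
    [0, 0, 0, -1, 0.5],
    [0, 0, 0, -1, 0.5],
    [0, 0, 0, -1, 0.5],
    [0, 0, 0, -1, 0.5],
  ],
)

```text
clock: 8.85
position: [0.656, 0.1124, 0.2273]
tool_rot: [3.141, -0.001, 0.675]
force: [-0.4, 0.7, -0.2]
grip_width: 0.043
finger_force: 0.0
```

Request:
jog_arm(
  motion=[
    [0, 0, 0, -1, 0.5],
    [0, 0, 0, -1, 0.5],
    [0, 0, 0, -1, 0.5],
    [0, 0, 0, -1, 0.5],
    [0, 0, 0, -1, 0.5],
    [0, 0, 0, -1, 0.5],
    [0, 0, 0, -1, 0.5],
    [0, 0, 0, -1, 0.5],
    [0, 0, 0, -1, 0.5],
    [0, 0, 0, -1, 0.5],
    [0, 0, 0, -1, 0.5],
    [0, 0, 0, -1, 0.5],
  ],
)

```text
clock: 10.05
position: [0.656, 0.1121, 0.2272]
tool_rot: [3.141, 0.0, 1.635]
force: [-0.6, -1.2, -0.2]
grip_width: 0.043
finger_force: 0.0
```

Request:
jog_arm(
  motion=[
    [0, 0, 0, -0.25, 0.4],
    [-0.9, -1, 0, 0, 0.4],
    [-1, -1.0, 0, 0, 0.4],
    [-1, -1, 0, 0, 0.4],
    [0, -0.1, 0, 0, 0.4],
    [0, 0, 0, 0, 0.4],
  ],
)

```text
clock: 10.65
position: [0.5701, 0.0176, 0.227]
tool_rot: [3.14, -0.0, 1.649]
force: [0.8, 1.3, -0.6]
grip_width: 0.0342
finger_force: 0.0
```

Run:
```python
from h import *
s=bot.observe();print(s['position'],s['tool_rot'])
f=grab('wrist','w2.png')
```

```text
[0.57009036 0.01762956 0.22698515] [ 3.14047839e+00 -4.17092884e-04  1.64893733e+00]
```

View pics/w2.png

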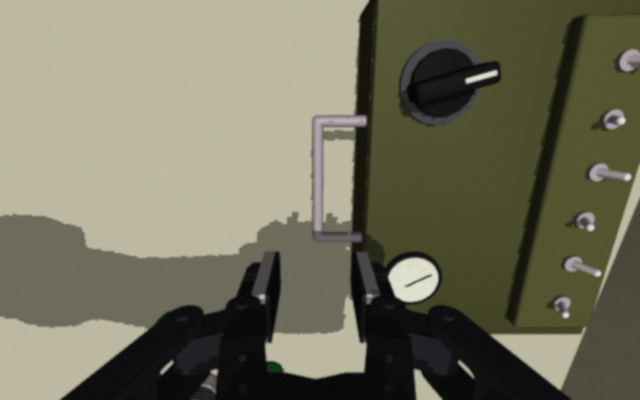

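Request:
jog_arm(
  motion=[
    [0, 0.08, 1, 0, 0.4],
    [0, 0, 1, 0, 0.4],
    [0, 0, 1, 0, 0.4],
    [0, 0, 1, 0, 0.4],
    [0, 0, 1, 0, 0.4],
    [0, 0, 0.5, 0, 0.4],
    [0, 0, 0.15, 0, 0.4],
    [0, 0, 0, 0, 0.4],
  ],
)

```text
clock: 11.5
position: [0.5729, 0.0189, 0.0565]
tool_rot: [-3.141, -0.0, 1.652]
force: [0.4, 0.0, -0.8]
grip_width: 0.0342
finger_force: 0.0
```

Request:
jog_arm(
  motion=[
    [0, 0, 0, 0, 0],
    [0, 0, 0, 0, 0],
    [0, 0, 0, 0, 0],
    [0, 0, 0, 0, 0],
    [0, 0, 0, 0, 0],
    [0, 0, 0, 0, 0],
    [0, 0, 0, 0, 0],
  ],
  newtons=40,
)

```text
clock: 12.2
position: [0.5722, 0.0185, 0.0574]
tool_rot: [-3.141, -0.001, 1.652]
force: [-7.7, -0.5, 9.0]
grip_width: 0.0086
finger_force: 39.2
```

Request:
jog_arm(
  motion=[
    [0, -0.3, 0, 0, 0],
    [0, -0.5, 0, 0, 0],
    [0, -0.6, 0, 0, 0],
    [0, -0.6, 0, 0, 0],
    [0, -0.6, 0, 0, 0],
    [0, -0.6, 0, 0, 0],
    [0, -0.6, 0, 0, 0],
    [0, -0.4, 0, 0, 0],
    [0, -0.2, 0, 0, 0],
    [0, -0.1, 0, 0, 0],
    [0, 0, 0, 0, 0],
  ],
)

```text
clock: 13.3
position: [0.4382, 0.0077, 0.0573]
tool_rot: [3.14, -0.001, 1.652]
force: [-2.1, 1.8, 12.9]
grip_width: 0.0083
finger_force: 40.7
```

Request:
jog_arm(
  motion=[
    [0, 0, 0, 0, 0.4],
    [0, 0, 0, 0, 0.4],
    [0, 0, 0, 0, 0.4],
    [0, 0, 0, 0, 0.4],
    [0, 0, -0.4, 0, 0.4],
    [0, 0, -1, 0, 0.4],
    [0, 0, -1, 0, 0.4],
    [0, 0, -1, 0, 0.4],
    [0, 0, -1, 0, 0.4],
    [0, 0, -1, 0, 0.4],
    [0, 0, -0.4, 0, 0.6],
  ],
)

```text
clock: 14.4
position: [0.4386, 0.0073, 0.2335]
tool_rot: [3.138, -0.001, 1.651]
force: [0.5, 0.4, -0.6]
grip_width: 0.0472
finger_force: 0.0
```

Request:
jog_arm(
  motion=[
    [1, 0.12, 0, 0, 0.75],
    [1, 0.12, 0, 0, 0.75],
    [1, 0.12, 0, 0, 0.75],
    [1, 0.12, 0, 0, 0.75],
    [1, 0.12, 0, 0, 0.75],
    [1, 0.12, 0, 0, 0.75],
    [1, 0.12, 0, 0, 0.75],
    [1, 0.12, 0, 0, 0.75],
    [1, 0.12, 0, 0, 0.75],
    [0.7, 0.12, 0, 0, 0.75],
    [0, 0, 0, -1, 0.75],
    [0, 0, 0, -1, 0.75],
  ],
)

```text
clock: 15.6
position: [0.4501, 0.3008, 0.231]
tool_rot: [-3.142, 0.001, 1.816]
force: [-0.0, 0.3, 0.4]
grip_width: 0.0643
finger_force: 0.0
```

Request:
jog_arm(
  motion=[
    [0, 0, 0, -1, 0.75],
    [0, 0, 0, -1, 0.75],
    [0, 0, 0, -1, 0.75],
    [0, 0, 0, -1, 0.75],
    [0, 0, 0, -1, 0.75],
    [0, 0, 0, -1, 0.75],
    [0, 0, 0, -1, 0.75],
    [0, 0, 0, -1, 0.75],
    [0, 0, 0, -1, 0.75],
    [0, 0, 0, -1, 0.75],
    [0, 0, 0, -1, 0.75],
    [0, 0, 0, -1, 0.75],
  ],
)

```text
clock: 16.8
position: [0.4504, 0.3, 0.2313]
tool_rot: [-3.141, 0.001, 2.775]
force: [-0.6, 0.4, -0.2]
grip_width: 0.064
finger_force: 0.0
```

Request:
jog_arm(
  motion=[
    [0, 0, 0, -1, 0.75],
    [0, 0, 0, -1, 0.75],
    [0, 0, 0, -1, 0.75],
    [0, 0, 0, -1, 0.75],
    [0, 0, 0, -1, 0.75],
    [0, 0, 0, -0.6, 0.75],
    [0, 0, 0, 0, 0.75],
  ],
)

```text
clock: 17.5
position: [0.4505, 0.3, 0.2311]
tool_rot: [-3.141, 0.001, -3.063]
force: [0.5, -0.1, -0.5]
grip_width: 0.064
finger_force: 0.0
```

Run:
```python
from h import *
s=bot.observe();print(s['position'],s['tool_rot'],s['qpos'].round(2))
t=grab('top'); f=grab('wrist')
cv2.imwrite('pics/m1.png',np.vstack([t['pixels'][20:330,:],f['pixels'][::2,::2].repeat(1,1) if 0 else cv2.copyMakeBorder(cv2.resize(f['pixels'],(448,280)),0,0,0,192,0)])[:,:,::-1])
```

```text
[0.45050779 0.30001856 0.23114339] [-3.14104051e+00  5.35969824e-04 -3.06307596e+00] [-0.7   0.39  0.    1.82 -0.    0.93  0.95]
```

View pics/m1.png

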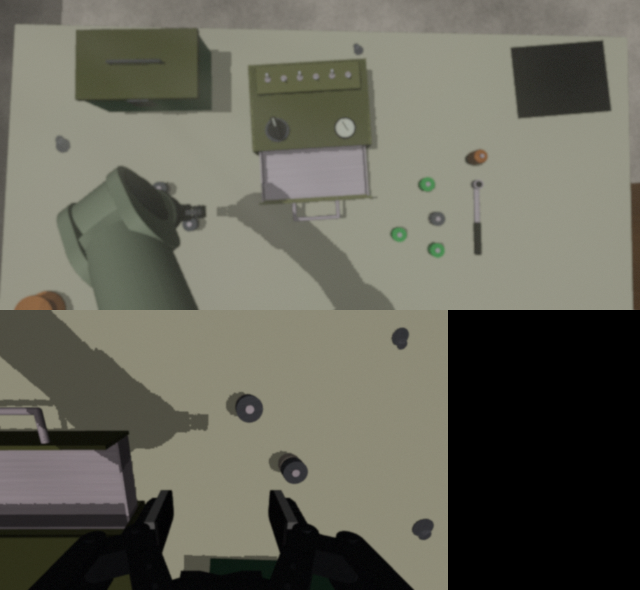

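```bash
cat >> h.py <<'E'
def toolmove(p,q):
    "shift in jog units from current TCP to world point q, at current yaw"
    s=bot.observe(); M=R.from_euler('xyz',s['tool_rot']).as_matrix()
    return (M.T@(np.array(q)-s['position'])/.03).round(2)
def blobs(f,boxes):
    g=cv2.cvtColor(f['pixels'],cv2.COLOR_RGB2GRAY).astype(int); sat=f['pixels'].max(2).astype(int)-f['pixels'].min(2)
    out=[]
    for u,v,r in boxes:
        y0,x0=max(0,v-r),max(0,u-r)
        w=((g<100)&(sat<14))[y0:v+r,x0:u+r].astype(np.uint8)
        w=cv2.morphologyEx(w,cv2.MORPH_OPEN,np.ones((5,5),np.uint8))
        c=max(cv2.findContours(w,0,2)[0],key=cv2.contourArea)
        (a,b),rad=cv2.minEnclosingCircle(c); out.append((a+x0,b+y0,rad,cv2.contourArea(c)))
    return out
E
python3 - <<'E'
from h import *
f=grab('wrist')
for b in ((356,140,30),(420,227,30)):
    o=blobs(f,[b])[0]; p=ray(f,o[0],o[1],.046); print(np.round(o,1),p.round(4), toolmove(0,[p[0],p[1],.015]))
E
```

```text
[ 350.9  138.2   24.7 1335.5] [0.4114 0.3323 0.046 ] [1.22 1.16 7.19]
[ 416.1  224.1   25.5 1399. ] [0.4967 0.4118 0.046 ] [-1.82  3.59  7.19]
```

Request:
jog_arm(
  motion=[
    [0.6, 0.65, 0, 0, 0.75],
    [0.55, 0.65, 0, 0, 0.75],
    [0, 0, 1, 0, 0.75],
    [0, 0, 1, 0, 0.75],
    [0, 0, 1, 0, 0.75],
    [0, 0, 1, 0, 0.75],
    [0, 0, 0, 0, 0.75],
  ],
)

```text
clock: 18.35
position: [0.4116, 0.3354, 0.1077]
tool_rot: [-3.138, -0.004, -3.064]
force: [-0.4, -0.4, 0.3]
grip_width: 0.0639
finger_force: 0.0
```

Run:
```python
from h import *
s=bot.observe();print(s['position'],s['tool_rot'])
f=grab('wrist','w3.png'); print(proj(f,(.413,.336,.046)),proj(f,s['position']))
```

```text
[0.4116374  0.33539253 0.10768774] [-3.1379949  -0.00382694 -3.06416174]
[316.44823154 222.54796274] [315.50975845 267.90093385]
```

View pics/w3.png

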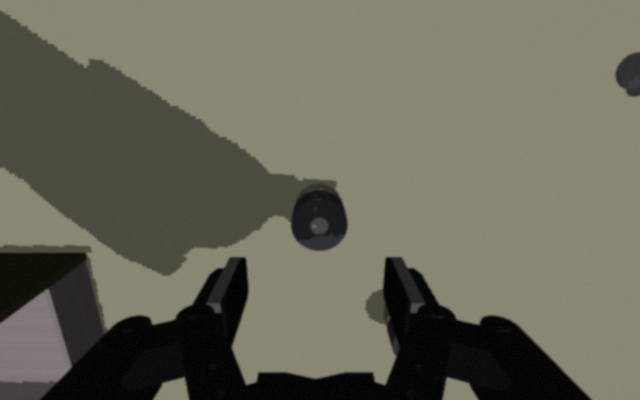

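Request:
jog_arm(
  motion=[
    [-0.13, 0.1, 1, 0, 0.75],
    [0, 0, 1, 0, 0.75],
    [0, 0, 0.7, 0, 0.75],
    [0, 0, 0.4, 0, 0.75],
    [0, 0, 0, 0, 0.75],
  ],
)

```text
clock: 18.9
position: [0.4168, 0.34, 0.0175]
tool_rot: [-3.141, -0.0, -3.064]
force: [-0.1, 1.0, 0.5]
grip_width: 0.0643
finger_force: 0.0
```

Request:
jog_arm(
  motion=[
    [0, 0, 0, 0, 0.3],
    [0, 0, 0, 0, 0.3],
    [0, 0, 0, 0, 0.3],
    [0, 0, 0, 0, 0.3],
    [0, 0, 0, 0, 0.3],
    [0, 0, 0, 0, 0.3],
    [0, 0, 0, 0, 0.3],
  ],
  newtons=30,
)

```text
clock: 19.6
position: [0.4174, 0.3405, 0.019]
tool_rot: [3.14, 0.002, -3.064]
force: [-0.7, -0.7, 9.0]
grip_width: 0.0371
finger_force: 29.1
```

Request:
jog_arm(
  motion=[
    [0, 0, -0.4, 0, 0.3],
    [0, 0, -1, 0, 0.3],
    [0, 0, -1, 0, 0.3],
    [0, 0, -1, 0, 0.3],
    [0, 0, -1, 0, 0.3],
    [0, 0, 0, 0, 0.3],
  ],
)

```text
clock: 20.2
position: [0.4182, 0.3412, 0.1543]
tool_rot: [3.137, 0.005, -3.064]
force: [0.5, -0.1, -0.5]
grip_width: 0.0372
finger_force: 30.4
```

Request:
jog_arm(
  motion=[
    [-0.4, -0.94, 0, 0, 0.3],
    [-0.4, -0.94, 0, 0, 0.3],
    [-0.4, -0.94, 0, 0, 0.3],
    [-0.4, -0.94, 0, 0, 0.3],
    [-0.4, -0.94, 0, 0, 0.3],
    [-0.4, -0.94, 0, 0, 0.3],
    [-0.4, -0.94, 0, 0, 0.3],
    [-0.4, -0.94, 0, 0, 0.3],
    [-0.4, -0.94, 0, 0, 0.3],
    [0, 0, 0, 0, 0.3],
    [0, 0, 0, 0, 0.3],
  ],
)

```text
clock: 21.3
position: [0.5442, 0.0949, 0.1498]
tool_rot: [3.141, 0.0, -3.065]
force: [0.1, -0.0, -0.8]
grip_width: 0.0366
finger_force: 30.5
```

Run:
```python
from h import *
s=bot.observe();print(s['position'],s['tool_rot'],s['qpos'].round(2))
f=grab('wrist','w4.png')
c=np.array([.5637,.0175]);ex=np.array([.997,.078]);ey=np.array([-.078,.997])
for a,b in((-.0715,.135),(-.0715,-.135),(.0715,.135)): print(proj(f,[*(c+a*ex+b*ey),.048]))
print(toolmove(0,[.5455,.096,.032]))
```

```text
[0.54415625 0.09494257 0.14984024] [ 3.14141929e+00  2.47694946e-04 -3.06480483e+00] [-0.28  0.51  0.    1.87 -0.    0.76  1.37]
[393.00361801 124.71439947]
[ 19.51624096 125.06913189]
[380.66660894 294.02091319]
[-0.05  0.    3.92]
```

View pics/w4.png

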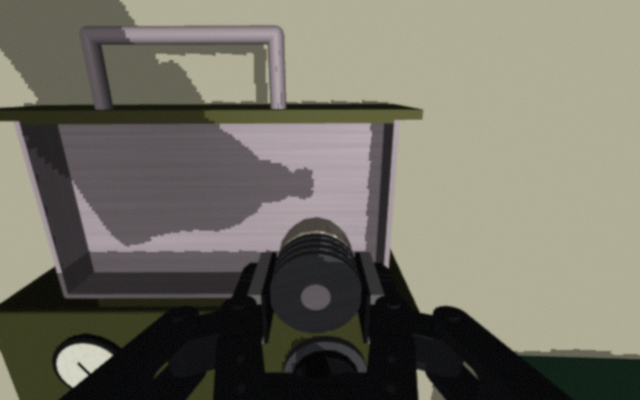

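Request:
jog_arm(
  motion=[
    [0, 0, 0.8, 0, 0.3],
    [0, 0, 1, 0, 0.3],
    [0, 0, 0.8, 0, 0.3],
    [0, 0, 0.5, 0, 0.3],
    [0, 0, 0.3, 0, 0.3],
    [0, 0, 0.2, 0, 0.3],
    [0, 0, 0.1, 0, 0.3],
    [0, 0, 0.1, 0, 0.3],
    [0, 0, 0.08, 0, 0.3],
    [0, 0, 0, 0, 0.3],
  ],
)

```text
clock: 22.35
position: [0.5443, 0.0954, 0.0331]
tool_rot: [3.142, 0.0, -3.063]
force: [0.6, -1.1, -0.3]
grip_width: 0.0373
finger_force: 30.5
```

Request:
jog_arm(
  motion=[
    [0, 0, 0.05, 0, 0.3],
    [0, 0, 0.02, 0, 0.3],
    [0, 0, 0, 0, 0.5],
    [0, 0, 0, 0, 0.6],
    [0, 0, 0, 0, 0.6],
    [0, 0, 0, 0, 0.6],
    [0, 0, -0.3, 0, 0.6],
    [0, 0, -0.8, 0, 0.6],
    [0, 0, -1, 0, 0.6],
    [0, 0, -1, 0, 0.6],
    [0, 0, -1, 0, 0.6],
  ],
)

```text
clock: 23.45
position: [0.544, 0.0953, 0.1558]
tool_rot: [3.142, 0.0, -3.063]
force: [0.5, -0.6, 1.0]
grip_width: 0.0514
finger_force: 0.0
```

Request:
jog_arm(
  motion=[
    [0.06, 0.98, 0, 0, 0.75],
    [0.06, 0.98, 0, 0, 0.75],
    [0.06, 0.98, 0, 0, 0.75],
    [0.06, 0.98, 0, 0, 0.75],
    [0.06, 0.98, 0, 0, 0.75],
    [0.06, 0.98, 0, 0, 0.75],
    [0.06, 0.98, 0, 0, 0.75],
    [0.06, 0.98, 0, 0, 0.75],
    [0.06, 0.98, 0, 0, 0.75],
    [0.06, 0.98, 0, 0, 0.75],
    [0.06, 0.98, 0, 0, 0.75],
    [0, 0, 0, 0, 0.75],
  ],
)

```text
clock: 24.65
position: [0.4972, 0.4206, 0.1543]
tool_rot: [3.139, -0.0, -3.059]
force: [-1.4, -0.9, -0.9]
grip_width: 0.064
finger_force: 0.0
```

Run:
```python
from h import *
s=bot.observe();print(s['position'],s['tool_rot'])
f=grab('wrist'); t=grab('top')
cv2.imwrite('pics/m2.png',np.vstack([t['pixels'][120:310],f['pixels']])[:,:,::-1])
print(proj(f,(.4985,.4155,.046)))
```

```text
[0.49719726 0.42056033 0.15431571] [ 3.13938533e+00 -4.66677277e-04 -3.05881365e+00]
[308.54354443 199.30416528]
```

View pics/m2.png

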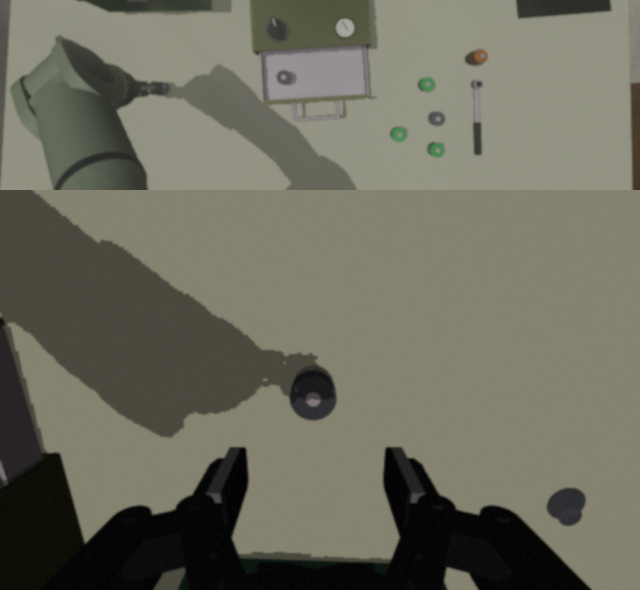

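Request:
jog_arm(
  motion=[
    [-0.27, -0.05, 0.6, 0, 0.75],
    [0, 0, 1, 0, 0.75],
    [0, 0, 1, 0, 0.75],
    [0, 0, 1, 0, 0.75],
    [0, 0, 0.6, 0, 0.75],
    [0, 0, 0.3, 0, 0.75],
    [0, 0, 0, 0, 0.75],
  ],
)

```text
clock: 25.45
position: [0.5074, 0.4147, 0.0182]
tool_rot: [-3.141, -0.001, -3.064]
force: [0.5, 0.2, 0.5]
grip_width: 0.064
finger_force: 0.0
```

Request:
jog_arm(
  motion=[
    [0, 0, 0, 0, 0.3],
    [0, 0, 0, 0, 0.3],
    [0, 0, 0, 0, 0.3],
    [0, 0, 0, 0, 0.3],
    [0, 0, 0, 0, 0.3],
    [0, 0, 0, 0, 0.3],
    [0, 0, 0, 0, 0.3],
  ],
  newtons=30,
)

```text
clock: 26.15
position: [0.5081, 0.416, 0.0205]
tool_rot: [3.14, 0.002, -3.063]
force: [-1.4, 0.8, 7.0]
grip_width: 0.0371
finger_force: 29.8
```

Request:
jog_arm(
  motion=[
    [0, 0, -0.4, 0, 0.3],
    [0, 0, -1, 0, 0.3],
    [0, 0, -1, 0, 0.3],
    [0, 0, -1, 0, 0.3],
    [0, 0, -1, 0, 0.3],
    [0, 0, 0, 0, 0.3],
  ],
)

```text
clock: 26.75
position: [0.509, 0.4166, 0.1564]
tool_rot: [3.137, 0.005, -3.064]
force: [-0.1, 0.2, -0.4]
grip_width: 0.0372
finger_force: 30.4
```

Request:
jog_arm(
  motion=[
    [-0.03, -0.96, 0, 0, 0.3],
    [-0.03, -0.96, 0, 0, 0.3],
    [-0.03, -0.96, 0, 0, 0.3],
    [-0.03, -0.96, 0, 0, 0.3],
    [-0.03, -0.96, 0, 0, 0.3],
    [-0.03, -0.96, 0, 0, 0.3],
    [-0.03, -0.96, 0, 0, 0.3],
    [-0.03, -0.96, 0, 0, 0.3],
    [-0.03, -0.96, 0, 0, 0.3],
    [-0.03, -0.96, 0, 0, 0.3],
    [-0.03, -0.96, 0, 0, 0.3],
    [-0.03, -0.96, 0, 0, 0.3],
  ],
)

```text
clock: 27.95
position: [0.545, 0.0704, 0.1514]
tool_rot: [3.142, 0.0, -3.063]
force: [0.7, 1.3, -1.7]
grip_width: 0.0371
finger_force: 30.5
```

Request:
jog_arm(
  motion=[
    [-0.03, -0.96, 0, 0, 0.3],
    [-0.03, -0.92, 0, 0, 0.3],
    [0, 0, 0, 0, 0.3],
    [0, 0, 0, 0, 0.3],
  ],
)

```text
clock: 28.35
position: [0.5513, 0.0152, 0.1513]
tool_rot: [3.142, 0.0, -3.065]
force: [-0.4, 1.0, -1.2]
grip_width: 0.0373
finger_force: 30.6
```

Request:
jog_arm(
  motion=[
    [0, 0, 0.8, 0, 0.3],
    [0, 0, 1, 0, 0.3],
    [0, 0, 0.8, 0, 0.3],
    [0, 0, 0.5, 0, 0.3],
    [0, 0, 0.3, 0, 0.3],
    [0, 0, 0.2, 0, 0.3],
    [0, 0, 0.1, 0, 0.3],
    [0, 0, 0.1, 0, 0.3],
    [0, 0, 0.1, 0, 0.3],
    [0, 0, 0.03, 0, 0.3],
    [0, 0, 0, 0, 0.3],
  ],
)

```text
clock: 29.45
position: [0.5514, 0.0156, 0.0331]
tool_rot: [3.142, 0.0, -3.064]
force: [-0.6, 0.6, -1.8]
grip_width: 0.037
finger_force: 30.6
```

Request:
jog_arm(
  motion=[
    [0, 0, 0.02, 0, 0.3],
    [0, 0, 0, 0, 0.5],
    [0, 0, 0, 0, 0.6],
    [0, 0, 0, 0, 0.6],
    [0, 0, 0, 0, 0.6],
    [0, 0, -0.3, 0, 0.6],
    [0, 0, -0.8, 0, 0.6],
    [0, 0, -1, 0, 0.6],
    [0, 0, -1, 0, 0.6],
    [0, 0, -1, 0, 0.6],
    [0, 0, -1, 0, 0.6],
    [0, 0, -0.5, 0, 0.6],
  ],
)

```text
clock: 30.65
position: [0.552, 0.0155, 0.2037]
tool_rot: [3.141, 0.003, -3.064]
force: [-0.6, -0.4, -0.1]
grip_width: 0.0514
finger_force: 0.0
```

Request:
jog_arm(
  motion=[
    [0, 0, 0, 1, 0.75],
    [0, 0, 0, 1, 0.75],
    [0, 0, 0, 1, 0.75],
    [0, 0, 0, 1, 0.75],
    [0, 0, 0, 1, 0.75],
    [0, 0, 0, 1, 0.75],
    [0, 0, 0, 1, 0.75],
    [0, 0, 0, 1, 0.75],
    [0, 0, 0, 1, 0.75],
    [0, 0, 0, 1, 0.75],
    [0, 0, 0, 0, 0.75],
  ],
)

```text
clock: 31.75
position: [0.5513, 0.0157, 0.201]
tool_rot: [3.141, 0.0, 2.418]
force: [-0.2, -0.1, -0.3]
grip_width: 0.0637
finger_force: 0.0
```

Request:
jog_arm(
  motion=[
    [-0.37, -0.88, 0, 0, 0.75],
    [-0.37, -0.88, 0, 0, 0.75],
    [-0.37, -0.88, 0, 0, 0.75],
    [-0.37, -0.88, 0, 0, 0.75],
    [-0.37, -0.88, 0, 0, 0.75],
    [-0.37, -0.88, 0, 0, 0.75],
    [-0.37, -0.88, 0, 0, 0.75],
    [-0.37, -0.88, 0, 0, 0.75],
    [-0.37, -0.88, 0, 0, 0.75],
    [-0.37, -0.88, 0, 0, 0.75],
    [-0.37, -0.88, 0, 0, 0.75],
    [-0.33, -0.82, 0, 0, 0.75],
  ],
)

```text
clock: 32.95
position: [0.4417, -0.3093, 0.2009]
tool_rot: [3.141, 0.0, 2.422]
force: [0.6, 0.1, -0.1]
grip_width: 0.0641
finger_force: 0.0
```

Request:
jog_arm(
  motion=[
    [0, 0, 0, 0, 0.75],
    [0, 0, 0, 0, 0.75],
  ],
)

```text
clock: 33.15
position: [0.4421, -0.3082, 0.2007]
tool_rot: [3.141, 0.0, 2.421]
force: [0.1, -0.4, 0.1]
grip_width: 0.064
finger_force: 0.0
```

Run:
```python
from h import *
s=bot.observe();print(s['position'],s['tool_rot'],s['qpos'].round(2))
f=grab('wrist'); t=grab('top')
cv2.imwrite('pics/m3.png',np.vstack([t['pixels'][120:310],f['pixels']])[:,:,::-1])
print(proj(f,(.442,-.31,.046)))
```

```text
[ 0.44209945 -0.30819673  0.20065039] [3.14130935e+00 5.14436068e-05 2.42069434e+00] [ 0.3   0.44  0.27  1.87 -0.15  0.85  1.49]
[314.22659227 183.46448945]
```

View pics/m3.png

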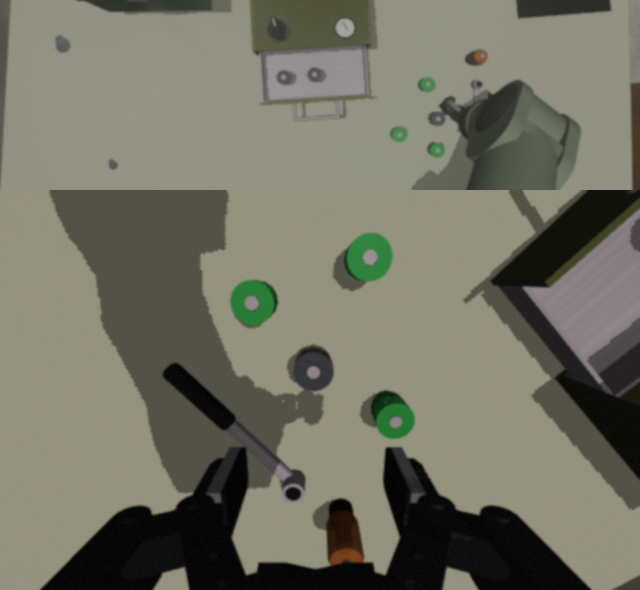

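Request:
jog_arm(
  motion=[
    [0, -0.03, 0.6, 0, 0.75],
    [0, 0, 1, 0, 0.75],
    [0, 0, 1, 0, 0.75],
    [0, 0, 1, 0, 0.75],
    [0, 0, 1, 0, 0.75],
    [0, 0, 0.7, 0, 0.75],
    [0, 0, 0.5, 0, 0.75],
    [0, 0, 0.29, 0, 0.75],
    [0, 0, 0, 0, 0.75],
  ],
)

```text
clock: 34.15
position: [0.4416, -0.3083, 0.0172]
tool_rot: [-3.142, -0.001, 2.421]
force: [-0.4, -0.3, 0.2]
grip_width: 0.064
finger_force: 0.0
```

Request:
jog_arm(
  motion=[
    [0, 0, 0, 0, 0.3],
    [0, 0, 0, 0, 0.3],
    [0, 0, 0, 0, 0.3],
    [0, 0, 0, 0, 0.3],
    [0, 0, 0, 0, 0.3],
    [0, 0, 0, 0, 0.3],
    [0, 0, 0, 0, 0.3],
  ],
  newtons=30,
)

```text
clock: 34.85
position: [0.4422, -0.309, 0.0188]
tool_rot: [3.141, 0.001, 2.42]
force: [-0.4, -0.6, 5.1]
grip_width: 0.0369
finger_force: 29.5
```

Request:
jog_arm(
  motion=[
    [0, 0, -0.4, 0, 0.3],
    [0, 0, -1, 0, 0.3],
    [0, 0, -1, 0, 0.3],
    [0, 0, -1, 0, 0.3],
    [0, 0, -1, 0, 0.3],
    [0, 0, -0.5, 0, 0.3],
    [0, 0, 0, 0, 0.3],
  ],
)

```text
clock: 35.55
position: [0.4426, -0.3093, 0.1678]
tool_rot: [3.14, 0.004, 2.42]
force: [0.3, 0.1, -2.0]
grip_width: 0.0367
finger_force: 30.5
```

Request:
jog_arm(
  motion=[
    [0.28, 0.97, 0, 0, 0.3],
    [0.28, 0.97, 0, 0, 0.3],
    [0.28, 0.97, 0, 0, 0.3],
    [0.28, 0.97, 0, 0, 0.3],
    [0.28, 0.97, 0, 0, 0.3],
    [0.28, 0.97, 0, 0, 0.3],
    [0.28, 0.97, 0, 0, 0.3],
    [0.28, 0.97, 0, 0, 0.3],
    [0.28, 0.97, 0, 0, 0.3],
    [0, 0, 0, -1, 0.3],
    [0, 0, 0, -1, 0.3],
    [0, 0, 0, -1, 0.3],
  ],
)

```text
clock: 36.75
position: [0.5576, -0.0619, 0.1644]
tool_rot: [-3.141, -0.001, 2.664]
force: [-0.0, -0.9, -1.3]
grip_width: 0.037
finger_force: 30.6
```

Request:
jog_arm(
  motion=[
    [0, 0, 0, -1, 0.3],
    [0, 0, 0, -1, 0.3],
    [0, 0, 0, -1, 0.3],
    [0, 0, 0, -1, 0.3],
    [0, 0, 0, -1, 0.3],
    [0, 0, 0, -1, 0.3],
    [0, 0, 0, -1, 0.3],
    [0, 0, 0, 0, 0.3],
  ],
)

```text
clock: 37.55
position: [0.5576, -0.0623, 0.1645]
tool_rot: [3.141, -0.001, -3.062]
force: [-1.2, -0.1, -0.7]
grip_width: 0.0371
finger_force: 30.6
```

Request:
jog_arm(
  motion=[
    [0, 0, 0.8, 0, 0.3],
    [0, 0, 1, 0, 0.3],
    [0, 0, 1, 0, 0.3],
    [0, 0, 0.6, 0, 0.3],
    [0, 0, 0.4, 0, 0.3],
    [0, 0, 0.2, 0, 0.3],
    [0, 0, 0.15, 0, 0.3],
    [0, 0, 0.1, 0, 0.3],
    [0, 0, 0.1, 0, 0.3],
    [0, 0, 0.05, 0, 0.3],
    [0, 0, 0, 0, 0.3],
  ],
)

```text
clock: 38.65
position: [0.5581, -0.0622, 0.0328]
tool_rot: [-3.142, 0.0, -3.064]
force: [0.4, 0.2, -1.7]
grip_width: 0.0369
finger_force: 30.6
```

Request:
jog_arm(
  motion=[
    [0, 0, 0.05, 0, 0.3],
    [0, 0, 0.02, 0, 0.3],
    [0, 0, 0, 0, 0.5],
    [0, 0, 0, 0, 0.6],
    [0, 0, 0, 0, 0.6],
    [0, 0, 0, 0, 0.6],
    [0, 0, -0.3, 0, 0.6],
    [0, 0, -0.8, 0, 0.6],
    [0, 0, -1, 0, 0.6],
    [0, 0, -1, 0, 0.6],
    [0, 0, -1, 0, 0.6],
    [0, 0, -1, 0, 0.6],
  ],
)

```text
clock: 39.85
position: [0.5578, -0.0622, 0.1856]
tool_rot: [-3.142, 0.001, -3.063]
force: [-0.3, -0.1, -0.3]
grip_width: 0.0509
finger_force: 0.0
```

Request:
jog_arm(
  motion=[
    [0, 0, -0.5, 1, 0.6],
    [0, 0, 0, 1, 0.4],
    [0, 0, 0, 1, 0.4],
    [0, 0, 0, 1, 0.4],
    [0, 0, 0, 1, 0.4],
    [0, 0, 0, 1, 0.4],
    [0, 0, 0, 1, 0.4],
    [0, 0, 0, 1, 0.4],
    [0, 0, 0, 1, 0.4],
    [0, 0, 0, 1, 0.4],
    [0, 0, 0, 1, 0.4],
    [0, 0, 0, 1, 0.4],
  ],
)

```text
clock: 41.05
position: [0.5579, -0.0622, 0.1993]
tool_rot: [3.141, 0.0, 2.256]
force: [-0.4, -0.0, 0.6]
grip_width: 0.0341
finger_force: 0.0
```

Request:
jog_arm(
  motion=[
    [0, 0, 0, 1, 0.4],
    [0, 0, 0, 1, 0.4],
    [0, 0, 0, 1, 0.4],
    [0, 0, 0, 1, 0.4],
    [0, 0, 0, 1, 0.4],
    [0, 0, 0, 1, 0.4],
    [0, 0, 0, 1, 0.4],
    [0, 0, 0, 0.6, 0.4],
    [0, 0, 0, 0, 0.4],
  ],
)

```text
clock: 41.95
position: [0.5579, -0.062, 0.1991]
tool_rot: [3.141, -0.0, 1.651]
force: [-0.6, -1.3, 0.0]
grip_width: 0.0343
finger_force: 0.0
```

Request:
jog_arm(
  motion=[
    [0.66, -0.95, 0, 0, 0.4],
    [0.66, -0.95, 0, 0, 0.4],
    [0.66, -0.95, 0, 0, 0.4],
    [0.66, -0.95, 0, 0, 0.4],
    [0, 0, 0, 0, 0.4],
    [0, 0, 0, 0, 0.4],
  ],
)

```text
clock: 42.55
position: [0.438, 0.008, 0.1992]
tool_rot: [3.14, -0.001, 1.654]
force: [0.1, -0.9, 0.2]
grip_width: 0.0342
finger_force: 0.0
```

Run:
```python
from h import *
s=bot.observe();print(s['position'],s['tool_rot'],s['qpos'].round(2))
f=grab('wrist'); t=grab('top')
cv2.imwrite('pics/m4.png',np.vstack([t['pixels'][120:310],f['pixels']])[:,:,::-1])
print(proj(f,(.438,.0077,.08)),toolmove(0,(.438,.0077,.056)))
```

```text
[0.43801411 0.00799552 0.19922522] [ 3.14047689e+00 -7.19740104e-04  1.65432403e+00] [-0.53  0.3   0.46  2.12 -0.19  0.76  0.14]
[315.89555103 193.6655546 ] [ 0.02 -0.02  4.76]
```

View pics/m4.png

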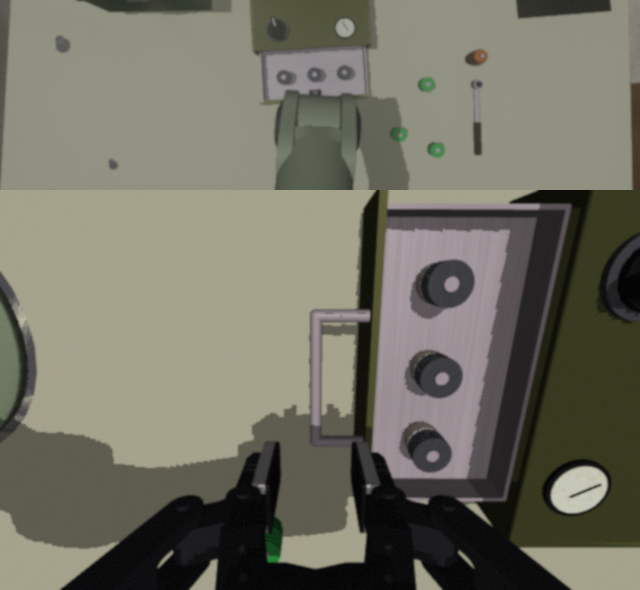

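Request:
jog_arm(
  motion=[
    [0, 0, 0.8, 0, 0.4],
    [0, 0, 1, 0, 0.4],
    [0, 0, 1, 0, 0.4],
    [0, 0, 1, 0, 0.4],
    [0, 0, 0.6, 0, 0.4],
    [0, 0, 0.3, 0, 0.4],
    [0, 0, 0, 0, 0.4],
  ],
)

```text
clock: 43.35
position: [0.4379, 0.0069, 0.0568]
tool_rot: [-3.14, 0.0, 1.651]
force: [0.1, 0.2, -0.0]
grip_width: 0.0342
finger_force: 0.0
```

Request:
jog_arm(
  motion=[
    [0, 0, 0, 0, 0],
    [0, 0, 0, 0, 0],
    [0, 0, 0, 0, 0],
    [0, 0, 0, 0, 0],
    [0, 0, 0, 0, 0],
    [0, 0, 0, 0, 0],
    [0, 0, 0, 0, 0],
  ],
  newtons=40,
)

```text
clock: 44.05
position: [0.4386, 0.0075, 0.0584]
tool_rot: [3.14, -0.0, 1.652]
force: [-0.4, -1.8, 10.1]
grip_width: 0.0086
finger_force: 39.4
```

Request:
jog_arm(
  motion=[
    [0, 0.1, 0, 0, 0],
    [0, 0.2, 0, 0, 0],
    [0, 0.3, 0, 0, 0],
    [0, 0.4, 0, 0, 0],
    [0, 0.4, 0, 0, 0],
    [0, 0.4, 0, 0, 0],
    [0, 0.4, 0, 0, 0],
    [0, 0.4, 0, 0, 0],
    [0, 0.4, 0, 0, 0],
    [0, 0.4, 0, 0, 0],
    [0, 0.3, 0, 0, 0],
    [0, 0.3, 0, 0, 0],
  ],
)

```text
clock: 45.25
position: [0.5582, 0.0171, 0.0585]
tool_rot: [3.141, 0.0, 1.652]
force: [-2.8, -1.8, 7.0]
grip_width: 0.0084
finger_force: 39.4
```

Request:
jog_arm(
  motion=[
    [0, 0.2, 0, 0, 0],
    [0, 0.15, 0, 0, 0],
    [0, 0.1, 0, 0, 0],
    [0, 0.05, 0, 0, 0],
    [0, 0, 0, 0, 0],
  ],
)

```text
clock: 45.75
position: [0.5722, 0.0182, 0.0585]
tool_rot: [-3.141, 0.0, 1.652]
force: [-6.3, -1.9, 10.3]
grip_width: 0.0088
finger_force: 39.8
```

Request:
jog_arm(
  motion=[
    [0, 0.06, 0, 0, 0],
    [0, 0.06, 0, 0, 0],
    [0, 0, 0, 0, 0],
  ],
)

```text
clock: 46.05
position: [0.5723, 0.0182, 0.0583]
tool_rot: [-3.134, -0.001, 1.651]
force: [-29.6, -3.2, 32.6]
grip_width: 0.0085
finger_force: 42.4
```

Request:
jog_arm(
  motion=[
    [0, -0.1, 0, 0, 0],
    [0, 0, 0, 0, 0.4],
    [0, 0, 0, 0, 0.4],
    [0, 0, 0, 0, 0.4],
    [0, 0, 0, 0, 0.4],
    [0, 0, -0.4, 0, 0.4],
    [0, 0, -1, 0, 0.4],
    [0, 0, -1, 0, 0.4],
    [0, 0, -1, 0, 0.4],
    [0, 0, -1, 0, 0.4],
    [0, 0, -1, 0, 0.4],
    [0, 0, -0.4, 0, 0.5],
  ],
)

```text
clock: 47.25
position: [0.5739, 0.0183, 0.2351]
tool_rot: [3.138, -0.0, 1.651]
force: [0.4, 0.3, -0.2]
grip_width: 0.0425
finger_force: 0.0
```

Request:
jog_arm(
  motion=[
    [0.95, 0.93, 0, 0, 0.5],
    [0.95, 0.93, 0, 0, 0.5],
    [0.95, 0.93, 0, 0, 0.5],
    [0, 0, 0, 1, 0.5],
    [0, 0, 0, 1, 0.5],
    [0, 0, 0, 1, 0.5],
    [0, 0, 0, 1, 0.5],
    [0, 0, 0, 1, 0.5],
    [0, 0, 0, 1, 0.5],
    [0, 0, 0, 1, 0.5],
    [0, 0, 0, 1, 0.5],
    [0, 0, 0, 1, 0.5],
  ],
)

```text
clock: 48.45
position: [0.6494, 0.1104, 0.2318]
tool_rot: [-3.141, 0.0, 0.928]
force: [-0.1, -0.1, -0.1]
grip_width: 0.0425
finger_force: 0.0
```

Request:
jog_arm(
  motion=[
    [0, 0, 0, 1, 0.5],
    [0, 0, 0, 1, 0.5],
    [0, 0, 0, 1, 0.5],
    [0, 0, 0, 1, 0.5],
    [0, 0, 0, 1, 0.5],
    [0, 0, 0, 1, 0.5],
    [0, 0, 0, 1, 0.5],
    [0, 0, 0, 0.25, 0.5],
    [0, 0, 0, 0, 0.5],
  ],
)

```text
clock: 49.35
position: [0.6495, 0.1105, 0.2316]
tool_rot: [3.142, 0.0, 0.353]
force: [0.2, 0.5, 0.6]
grip_width: 0.0428
finger_force: 0.0
```

Run:
```python
from h import *
s=bot.observe();print(s['position'],s['tool_rot'],s['qpos'].round(2))
f=grab('wrist','w5.png'); print(toolmove(0,(.657,.112,.1195)))
```

```text
[0.64947057 0.11054965 0.23160889] [3.14151015e+00 3.20330272e-04 3.53067928e-01] [-0.71  0.7   0.76  1.53 -0.52  1.12 -1.05]
[0.25 0.04 3.74]
```

View pics/w5.png

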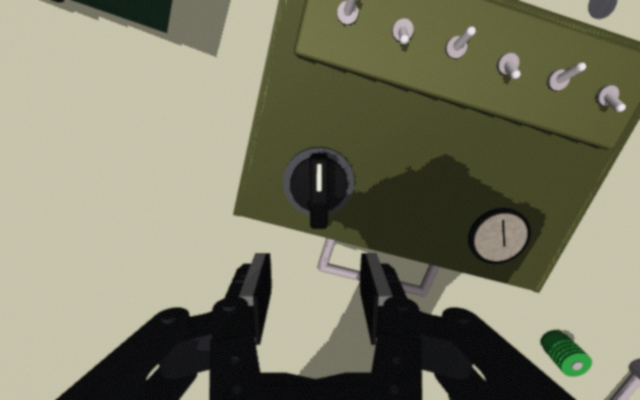

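Drawer is home, bar vertical in the picture at u≈318, well aligned with the fingers.

Request:
jog_arm(
  motion=[
    [0.25, 0.04, 0.4, 0, 0.5],
    [0, 0, 1, 0, 0.5],
    [0, 0, 1, 0, 0.5],
    [0, 0, 0.7, 0, 0.5],
    [0, 0, 0.35, 0, 0.5],
    [0, 0, 0.25, 0, 0.5],
    [0, 0, 0, 0, 0.5],
  ],
)

```text
clock: 50.1
position: [0.6571, 0.1118, 0.1201]
tool_rot: [3.142, 0.001, 0.352]
force: [-0.6, -0.3, 0.4]
grip_width: 0.0427
finger_force: 0.0
```

Request:
jog_arm(
  motion=[
    [0, 0, 0, 0, 0],
    [0, 0, 0, 0, 0],
    [0, 0, 0, 0, 0],
    [0, 0, 0, 0, 0],
    [0, 0, 0, 0, 0],
    [0, 0, 0, 0, 0],
    [0, 0, 0, 0, 0],
    [0, 0, 0, 0, 0],
  ],
  newtons=60,
)

```text
clock: 50.9
position: [0.6579, 0.1111, 0.1218]
tool_rot: [3.14, -0.002, 0.351]
force: [1.4, -4.3, 6.2]
grip_width: 0.0125
finger_force: 59.9
```

Request:
jog_arm(
  motion=[
    [0, 0, 0, -0.5, 0],
    [0, 0, 0, -0.8, 0],
    [0, 0, 0, -0.8, 0],
    [0, 0, 0, -0.8, 0],
    [0, 0, 0, -0.8, 0],
    [0, 0, 0, -0.8, 0],
  ],
)

```text
clock: 51.5
position: [0.6577, 0.1114, 0.1218]
tool_rot: [3.14, -0.001, 0.714]
force: [-0.0, -2.6, 7.7]
grip_width: 0.0129
finger_force: 60.2
```

Request:
jog_arm(
  motion=[
    [0, 0, 0, -0.8, 0],
    [0, 0, 0, -0.8, 0],
    [0, 0, 0, -0.8, 0],
    [0, 0, 0, -0.8, 0],
    [0, 0, 0, -0.8, 0],
    [0, 0, 0, -0.8, 0],
    [0, 0, 0, -0.8, 0],
    [0, 0, 0, -0.8, 0],
    [0, 0, 0, -0.8, 0],
    [0, 0, 0, -0.8, 0],
    [0, 0, 0, -0.8, 0],
    [0, 0, 0, -0.8, 0],
  ],
)

```text
clock: 52.7
position: [0.6571, 0.1117, 0.1218]
tool_rot: [3.141, -0.0, 1.482]
force: [-5.0, -2.3, 11.3]
grip_width: 0.0125
finger_force: 60.7
```

Request:
jog_arm(
  motion=[
    [0, 0, 0, -0.8, 0],
    [0, 0, 0, -0.8, 0],
    [0, 0, 0, -0.5, 0],
    [0, 0, 0, 0, 0],
  ],
)

```text
clock: 53.1
position: [0.6569, 0.1117, 0.1218]
tool_rot: [3.142, -0.0, 1.649]
force: [-6.2, -2.1, 13.0]
grip_width: 0.0127
finger_force: 60.8
```

Request:
jog_arm(
  motion=[
    [0, 0, 0, 0, 0.5],
    [0, 0, 0, 0, 0.5],
    [0, 0, 0, 0, 0.5],
    [0, 0, 0, 0, 0.5],
    [0, 0, -0.5, 0, 0.5],
    [0, 0, -1, 0, 0.5],
    [0, 0, -1, 0, 0.5],
    [0, 0, -1, 0, 0.5],
    [-1, -1, -0.3, 0, 0.5],
    [-1, -1, 0, 0, 0.5],
    [-1, -1, 0, 0, 0.5],
    [0, 0, 0, 0, 0.5],
  ],
)

```text
clock: 54.3
position: [0.5717, 0.0105, 0.2365]
tool_rot: [3.141, 0.001, 1.642]
force: [0.6, -0.1, -0.2]
grip_width: 0.043
finger_force: 0.0
```

Run:
```python
from h import *
f=grab('wrist'); t=grab('top')
cv2.imwrite('pics/m5.png',np.vstack([t['pixels'][120:310],f['pixels']])[:,:,::-1])
```

```text
(no output)
```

View pics/m5.png

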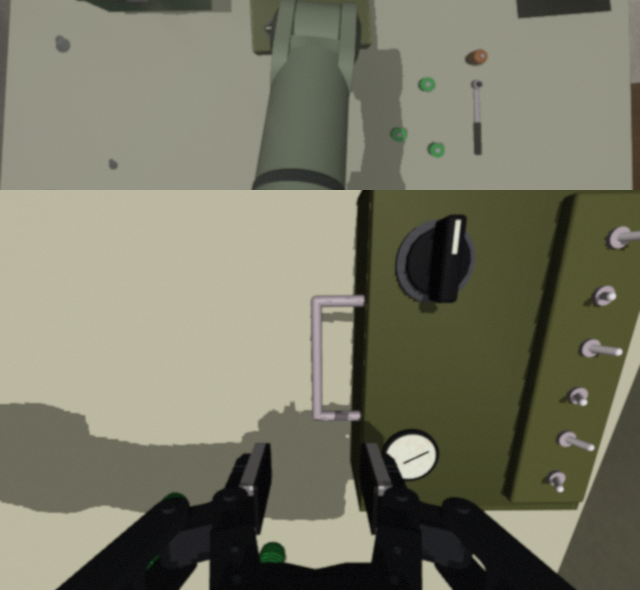

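```bash
python3 -c "
from workcell import bot
print(bot.job_done())"
```

```text
the job is handed in; nothing more can be done
None
```

I found three tubes on the counter. All three were standing upright in the drawer when last seen, before I pushed it home and turned the knob back to locked; the job is handed in, with no verdict returned.

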